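Close the swing clamp on a denture flask

ROBOT

A 6-joint arm with a two-finger parallel gripper is mounted at the origin on the work surface. World frame = base frame: x ahead of the robot, y to its left, z up, the work surface at z = 0. Lengths are in mm, angles in rad, forces in N, time in s.
With the tool pointing down it reaches from about 300 to 775 mm from the base axis. Payload 14.6 kg.
Tool frame: the origin (TCP) lies on the centre line of the jaws, within the pads' length; the fingertips stand 19 mm ahead of it and the grasp point (between the pads) is the TCP (bot.tip_reach is the distance from the TCP to the fingertips, in mm); z points along the fingers, y is the line along which they close (so a half turn about z gives the same grasp; the last joint's range is limited). The gripper opens to 85 mm and grips with 20 to 120 N. Pads are 22 mm wide; open, the fingers measure 114 mm over their backs; the gripper's body (76 mm by 85 mm) begins 54 mm behind the grasp point. The pads swing forward as they close: fully open they stand 13 mm farther back than shut.
Start: joints at [1.087, 0.3, 1.521, -0, 1.321, -0.067], TCP at [222.656, 502.905, 250.281] pointing down, gripper open.
Joint ranges: [-3.03, 3.03], [-0.79, 2.21], [0.23, 2.52], [-1.04, 4.18], [0, 3.07], [-2.55, 2.55]. Speed limits (rad/s): [2.22, 2.22, 2.57, 3.14, 3.14, 3.14].

INTERFACE

Orientations are given as a unit quaternion [w, x, y, z].
In Python, from rig import bot gives the robot as it stands. Calls block until the motion is done:
- bot.move_to(position, orientation): joint-space move of the TCP to a pose.
- bot.servo_line(position, attitude=None, speed=150, until_force=None): straight line of the TCP; attitude=None keeps the orientation; speed is the mean speed in mm/s. With until_force (N) it stops when the force on the tool has changed by that much, and returns True; else False.
- bot.move_joints(angles): joint-space move.
- bot.move_gripper(opening, grip_force=None): finger opening in mm; grip_force is the grip in N (None keeps the last); returns when the fingers have stopped.
- bot.dwell(seconds).
- bot.ik(position, orientation): joint angles nearest the present ones, or None.
- bot.read_state(): the state.
- bot.read_camera(name): name is "scene" or "top"; returns a dict with "image" (384x512x3 uint8, blue, green, red), "depth" (384x512 float32, mm along the optical axis (not along the pixel's ray), 0 where there is no reading), "fovy" (degrees; the focal length in pixels is half the picture's height over the tangent of half this angle, whatever the lens; pixels are square), "cx", "cy" (the principal point, pixels), "k1" (the pictures are not rectified: a ray, as slopes to the right and down, at radius r is drawn at 1 + k1 r^2 times it, then the intrinsics apply), "eye" and "attitude" of the camera in the world. Camera axes: x right, y down, z forward; pixel columns grow to the right and rows downward; lengths in mm; the calibration is good to about 2 mm. A picture is of the moment at which its call begins.
A pose or a line that the arm cannot do raises bot.MotionError and nothing moves.
- bot.finish_job(): hands the job in; it is judged then, once.
The state is a dict: "clock": time; "joint_positions": joint angles; "qvel": joint speeds; "effort": joint torques, N m; "ee_pos": TCP position; "tool_rot": TCP orientation; "ft_force": force on the tool from outside, world axes, zero at the start; "moment": the same for the moment, N m; "grip_width": finger opening in mm; "grip_force": force on a finger pad.
Only numpy, scipy, OpenCV 4.12 (cv2) and the standard library are available. Lean on these libraries where they do the work, as an engineer would, in place of code of your own. Each camera call takes 0.05 s, during which the arm holds its last target. There are 200 camera calls.

TASK

The brass denture flask already stands in its clamp stand. Push the blue clamp strap round with the outside of the fingers until it is fully over the flask, against its stop, and then push the red-balled cam lever right down so that the pad clamps the flask. Nothing needs to be grasped and nothing may be lifted; do not push the lever down before the strap is over, leave the other things on the bench where they are, and finish clear of everything.

Things in the scene. Friction and masses are not known exactly. Their poses are not given: they have to be found in the camera images.
- clamp_stand: Fixed clamp stand: aluminium base 200 x 110 x 12 mm (x -60 to +140, y +-55 mm) with a steel pivot post 24 mm across. Origin at bench height on the post's vertical axis; z up; x points from the post the way the strap points when fully over the flask. The flask's nest is centred at x = 65 mm. The open strap stands on the -y side.
- strap (a joint): Turn of the blue strap about the post, rad: 0 = fully over the flask, at its stop; grows clockwise (from above) as it opens, to 1.9; starts 0.9 to 1.7. A flat bar 24 mm wide reaching 155 mm from the post axis, underside 74 and top 88 mm above the bench; carries the lever bracket (top at 114 mm) 65 mm from the post axis. Stiff, stays where left: 1 to 3 N at its end moves it.
- strap_end (a point): Point in the middle of the strap's bar (half-way through its width and height), 135 mm from the post axis, 81 mm above the bench: beyond the flask, a good place to push the strap's side.
- lever (a joint): Cam lever on the strap, rad: 0 = raised, 0.95 rad above level and leaning back over the post; 0.95 = right down, level, at its stop; starts 0 to 0.12. It turns about a level axis across the strap, 65 mm from the post axis and 106 mm above the bench, and swings with the strap. Stiff, stays where left: 2 to 6 N down on the ball moves it.
- lever_ball (a point): Centre of the red ball, 22 mm across, on the lever's end, 85 mm from the lever's axis. Raised, it is about 175 mm above the bench and 16 mm from the post axis on the flask's side; pushed down, it moves over the post to 106 mm above the bench and 20 mm beyond the post axis.
- flask: Brass flask, 80 x 70 x 44 mm, loose in the stand's nest (0 to 1 mm play); 0.8 kg; origin at the centre of its underside, 12 mm above the bench; its top is 56 mm above the bench.
- pad: Black round pressure pad, 28 mm across, under the strap 65 mm from the post axis; origin at the centre of its upper face, 66 mm above the bench while the lever is raised. The lever lowers it about 4 mm, through a gap of about 2 mm, onto the flask, where its spring presses with about 6 to 10 N.
- cast: Bystander: small loose cream plaster dental cast with pink gum and white teeth, 58 x 56 x 32 mm; origin at the centre of its underside.
- wax_knife: Bystander: slim loose wax knife, 170 mm long, 11 mm thick, dark wooden handle and steel blade, lying flat on the bench; origin under its middle.
- liquid_jar: Bystander: loose amber jar with black cap, 48 mm across, 85 mm high; origin at its underside.
- mixing_bowl: Bystander: loose green mixing bowl, 100 mm across, 55 mm high; origin at its underside.
- spare_flask: Bystander: a second, steel-grey flask 80 x 70 x 44 mm standing loose on the bench, not in a clamp; origin at the centre of its underside.
- articulator: Bystander: loose black articulator (hinged jaw frame) with plaster casts, 100 x 90 x 132 mm; origin at its underside.
- teeth_dish: Bystander: small loose blue dish, 70 mm across, 25 mm high; origin at its underside.
There are look-alikes about, which are no part of the job. What is shaped like the clamp_stand but pink is not meant.

How it is judged:
By the outcome, as a careful person would: the job done as asked, in the order asked, and still so for the second after the job is handed in, with the robot touching nothing.
It also fails if it takes over 53 s, if anything falls off the work surface, if the arm or the gripper's body presses on something with over 40 N, if the wrist force passes 120 N, or if a joint passes its speed limit or range.

## Working session

There is one attempt and no reset: what is moved stays moved. The work goes in short steps, each a Python script; the robot and the scene stay as the last script left them, time stands still between calls to the robot, and variables do not carry over. Pictures are saved under pics/ and viewed, at most 10 in all, crops included, and the job is handed in when it is done.

```bash
mkdir -p pics
cat > h.py <<'E'
import numpy as np, cv2
from scipy.spatial.transform import Rotation as R
from rig import bot
def cam(n):
    c=bot.read_camera(n); return c
def rays(c,uv):
    uv=np.atleast_2d(np.array(uv,float)); f=192/np.tan(np.radians(c["fovy"])/2)
    K=np.array([[f,0,c["cx"]],[0,f,c["cy"]],[0,0,1]])
    s=cv2.undistortPoints(uv[:,None],K,np.array([c["k1"],0,0,0.]))[:,0]
    q=c["attitude"]; r=R.from_quat([q[1],q[2],q[3],q[0]])
    return np.c_[s,np.ones(len(s))], r
def onplane(c,uv,z):
    d,r=rays(c,uv); w=r.apply(d); e=np.array(c["eye"]); return e+w*((z-e[2])/w[:,2])[:,None]
def cloud(c):
    v,u=np.mgrid[:384,:512]; d,r=rays(c,np.c_[u.ravel(),v.ravel()])
    return (r.apply(d*c["depth"].reshape(-1,1))+np.array(c["eye"])).reshape(384,512,3)
E
python3 - <<'E'
from h import *
for n in("scene","top"):
    c=cam(n); cv2.imwrite(f"pics/{n}0.png",c["image"]); print(n,c["eye"],c["attitude"],c["fovy"],c["k1"],(c["depth"]>0).mean())
    np.save(f"{n}.npy",c,allow_pickle=True)
s=bot.read_state();print(s["clock"],s["tool_rot"])
E
```

```text
scene [1247.36128535  696.77151364 1031.52426531] [-0.16916504  0.35374537  0.82949466 -0.39772604] 44.585089390521034 0.06466257406780399 0.9958546956380209
top [ 302.63089606  -68.6051151  1265.91022027] [-0.04830315  0.71117835 -0.70000196  0.04346744] 55.10883690774677 -0.06434939960247155 0.9957682291666666
0.1 [-1.55431444e-04  2.06902349e-01  9.78361437e-01 -5.40343888e-04]
```

View pics/scene0.png

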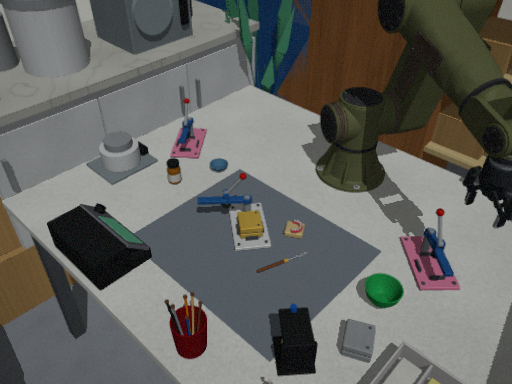

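View pics/top0.png

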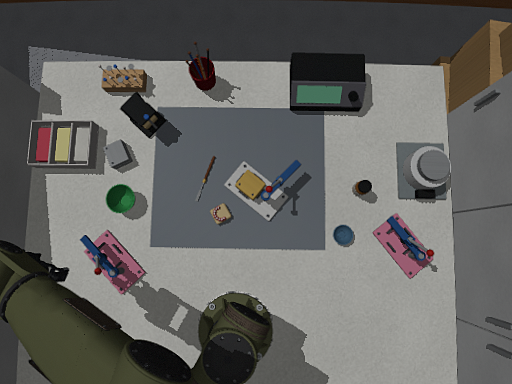

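The real stand (white base) is at top pixel (257,190), with the brass flask at (251,183), the strap running (270,193)→(300,162), and the red ball at (268,189). The pink stands are look-alikes. Next I'll measure it.

Run:
```python
from h import *
for n,(x0,x1,y0,y1) in {"top":(215,325,145,230),"scene":(180,310,160,260)}.items():
    c=np.load(n+".npy",allow_pickle=True).item(); P=cloud(c); hsv=cv2.cvtColor(c["image"],cv2.COLOR_BGR2HSV)
    m0=np.zeros((384,512),bool); m0[y0:y1,x0:x1]=1
    H,S,V=hsv[...,0].astype(int),hsv[...,1],hsv[...,2]; Z=P[...,2]
    def rep(k,m):
        p=P[m]; print(n,k,len(p),"med",np.median(p,0).round(1) if len(p) else '', p.min(0).round() if len(p) else '',p.max(0).round() if len(p) else '')
        return p
    b=m0&(H>100)&(H<125)&(S>130)&(V>60)
    rep("blue",b)
    p=rep("bluetop",b&(abs(Z-88)<7))
    r=cv2.minAreaRect(p[:,:2].astype(np.float32)); print(r, cv2.boxPoints(r).round(1).tolist())
    f=m0&(H>15)&(H<32)&(S>120)
    p=rep("brass",f&(abs(Z-56)<5)); r=cv2.minAreaRect(p[:,:2].astype(np.float32)); print(r)
    rd=m0&((H<6)|(H>174))&(S>170)&(Z>100); rep("red",rd)
    v,u=np.nonzero(rd); print("ball ray",c["eye"],onplane(c,[u.mean(),v.mean()],172))
    w=m0&(S<50)&(V>120)&(abs(Z-12)<5); p=rep("base",w); r=cv2.minAreaRect(p[:,:2].astype(np.float32)); print(r, cv2.boxPoints(r).round(1).tolist())
c=np.load("top.npy",allow_pickle=True).item()
cv2.imwrite("pics/crop.png",cv2.resize(c["image"][140:240,180:380],None,fx=4,fy=4,interpolation=cv2.INTER_CUBIC))
```

```text
top blue 232 med [ 513.7 -155.2   89.2] [ 303. -203.   -1.] [ 562.  -69. 1266.]
top bluetop 206 med [ 517.  -161.5   88.8] [ 428. -203.   83.] [562. -78.  95.]
((496.1753845214844, -138.43655395507812), (27.433813095092773, 168.10214233398438), 47.66640853881836) [[424.79998779296875, -92.0], [549.0999755859375, -205.1999969482422], [567.5, -184.89999389648438], [443.29998779296875, -71.69999694824219]]
top brass 467 med [481.9 -41.6  56.5] [435. -88.  51.] [531.   5.  61.]
((483.0778503417969, -41.78882598876953), (79.10910034179688, 69.27128601074219), 51.44247055053711)
top red 32 med [452.7 -99.3 181.7] [ 445. -107.  176.] [461. -92. 188.]
ball ray [ 302.63089606  -68.6051151  1265.91022027] [[454.08327041 -99.65836741 172.        ]]
top base 700 med [462.  -52.6  12.6] [ 368. -151.    7.] [572.  49.  17.]
((469.14068603515625, -60.141815185546875), (197.4904327392578, 109.02458190917969), 51.78009033203125) [[365.20001220703125, -104.0], [450.8999938964844, -171.39999389648438], [573.0999755859375, -16.299999237060547], [487.3999938964844, 51.20000076293945]]
scene blue 465 med 
[... 330 characters left out ...]
, [447.20001220703125, -71.0]]
scene brass 392 med [489.3 -39.9  56.9] [437. -92.  51.] [536.   9.  61.]
((487.1982727050781, -42.0930290222168), (85.43208312988281, 69.12898254394531), 51.685001373291016)
scene red 28 med [458.4 -96.9 180.9] [ 449. -105.  173.] [466. -91. 186.]
ball ray [1247.36128535  696.77151364 1031.52426531] [[ 450.08818561 -104.74745579  172.        ]]
scene base 655 med [494.1 -27.7  12.7] [ 108. -465.    7.] [572. 143.  17.]
((408.5828552246094, -153.45184326171875), (496.8116149902344, 453.02325439453125), 42.282840728759766) [[72.4000015258789, -153.0], [377.20001220703125, -488.20001220703125], [744.7999877929688, -153.89999389648438], [440.0, 181.3000030517578]]
```

View pics/crop.png

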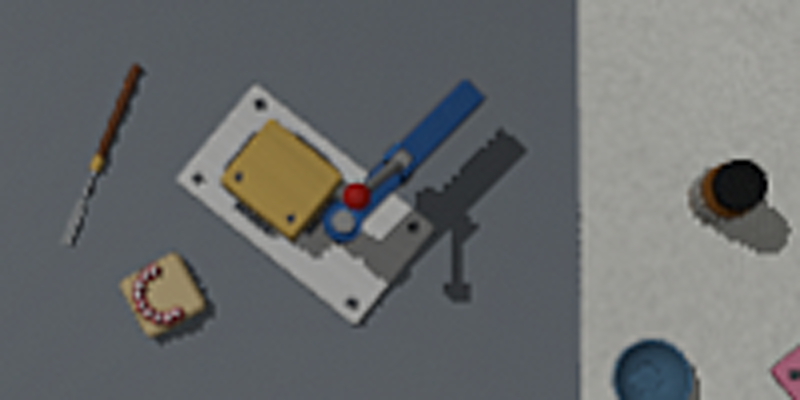

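Both cues agree. Base minus 40·x gives post (444.4,-91.6), and flask minus 65·x gives (442.9,-92.9). The strap end is 154 mm from the post, so the strap angle is about 1.63 rad. Next: close the gripper, approach and sweep the strap.

```bash
cat >> h.py <<'E'
post=np.array([443.6,-92.2]); A=np.radians(51.7)
def quat(th,s):
    y=s*np.array([-np.sin(th),np.cos(th),0]); z=np.array([0,0,-1.]); x=np.cross(y,z)
    q=R.from_matrix(np.c_[x,y,z]).as_quat(); return np.r_[q[3],q[:3]]
def pos(th,z,off,r=135):
    return np.r_[post+r*np.array([np.cos(th),np.sin(th)])+off*np.array([np.sin(th),-np.cos(th)]),z]
E
python3 - <<'E'
from h import *
th0=A-1.635
for s in(1,-1):
    a=bot.ik(pos(th0,250,50),quat(th0,s)); b=bot.ik(pos(A,84,27),quat(A,s)); print(s,a,b)
    if a is not None and b is not None and max(abs(a[5]),abs(b[5]))<2.4: S=s
print("use",S,bot.tip_reach); open("S","w").write(str(S))
bot.move_gripper(0)
bot.move_to(pos(th0,250,45),quat(th0,S))
bot.servo_line(pos(th0,84,45),speed=120)
s=bot.read_state(); print(s["clock"],s["ee_pos"],s["ft_force"],s["grip_width"])
c=cam("scene"); cv2.imwrite("pics/s1.png",cv2.resize(c["image"][120:290,140:340],None,fx=3,fy=3))
E
```

```text
1 [-4.72237131e-01  3.12995597e-01  1.50461139e+00 -4.44089210e-16
  1.32398566e+00 -1.31036868e+00] [-7.22312135e-02  4.91380981e-01  1.67646095e+00 -4.44089210e-16
  9.73750723e-01 -2.54536276e+00]
-1 [-4.72237131e-01  3.12995597e-01  1.50461139e+00 -4.44089210e-16
  1.32398566e+00  1.83122397e+00] [-7.22312135e-02  4.91380981e-01  1.67646095e+00 -4.44089210e-16
  9.73750723e-01  5.96229890e-01]
use -1 19.0
5.1333 [ 514.14998483 -216.07893772   84.65842866] [-0.37951116 -0.31759896  0.52166356] -0.02897225107598067
```

View pics/s1.png

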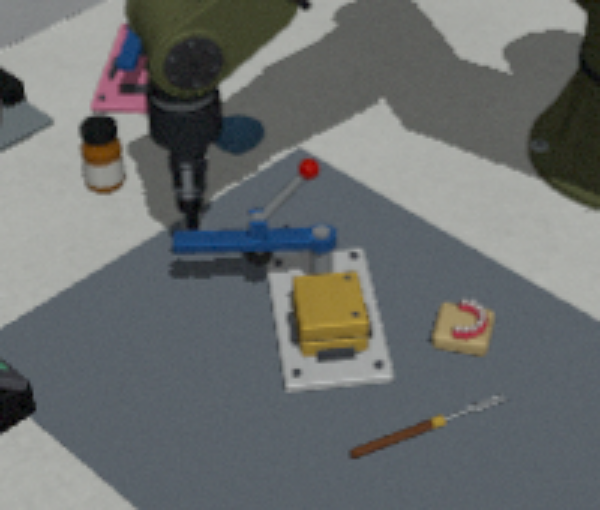

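The closed fingers are behind the strap, near its end at crop pixel (192,220), so the strap can be swept from here.

Run:
```python
from h import *
S=int(open("S").read()); th0=A-1.635
hit=bot.servo_line(pos(th0,84,27),speed=50); 
for th in np.linspace(th0,A-0.14,9)[1:]:
    hit=bot.servo_line(pos(th,84,27),quat(th,S),speed=70,until_force=25)
    if hit: print("early",th,bot.read_state()["ft_force"]);break
else:
    print("f",bot.read_state()["ft_force"])
    hit=bot.servo_line(pos(A+0.08,84,27),quat(A,S),speed=25,until_force=12)
s=bot.read_state(); d=s["ee_pos"][:2]-pos(A,84,0)[:2]
print(hit,s["clock"],s["ft_force"],"offset from line:",d@np.array([np.sin(A),-np.cos(A)]))
c=cam("top"); cv2.imwrite("pics/t2.png",cv2.resize(c["image"][140:240,180:380],None,fx=4,fy=4,interpolation=cv2.INTER_CUBIC))
```

```text
f [ 0.24491951 -0.04200975  0.30579817]
True 10.6417 [ 4.85845322 -4.01033686 -0.20186398] offset from line: 26.367907226261128
```

View pics/t2.png

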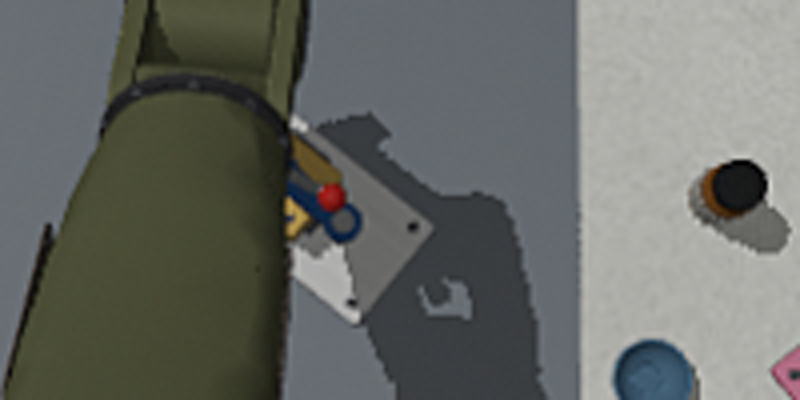

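Run:
```python
from h import *
S=int(open("S").read())
h=bot.servo_line(pos(A,84,18),speed=15,until_force=22); s=bot.read_state()
d=s["ee_pos"][:2]-pos(A,84,0)[:2]; print(h,s["ft_force"],d@np.array([np.sin(A),-np.cos(A)]))
bot.servo_line(pos(A,84,50),speed=80)
bot.servo_line(pos(A,230,50),speed=150)
bot.move_to(pos(A,260,130,60),quat(A,S))
c=cam("top"); P=cloud(c); hsv=cv2.cvtColor(c["image"],cv2.COLOR_BGR2HSV)
m0=np.zeros((384,512),bool); m0[130:230,215:300]=1
H,Sa=hsv[...,0],hsv[...,1]; Z=P[...,2]
p=P[m0&(H>100)&(H<125)&(Sa>130)&(abs(Z-88)<7)]
r=cv2.minAreaRect(p[:,:2].astype(np.float32)); print(len(p),r)
rd=m0&((H<6)|(H>174))&(Sa>170)&(Z>100); v,u=np.nonzero(rd)
b=onplane(c,[u.mean(),v.mean()],174)[0]; q=b[:2]-post; ax=np.array([np.cos(A),np.sin(A)]); n=np.array([-ax[1],ax[0]])
print("ball",b,np.median(P[rd],0),"along",q@ax,"across",q@n,bot.read_state()["clock"])
cv2.imwrite("pics/t3.png",cv2.resize(c["image"][130:240,180:380],None,fx=4,fy=4,interpolation=cv2.INTER_CUBIC))
```

```text
True [ 6.44788849 -4.73829433 -2.13875473] 26.3223412247183
53 ((530.287109375, 18.713388442993164), (25.76749610900879, 22.316057205200195), 53.288753509521484)
ball [nan nan nan] [nan nan nan] along nan across nan 13.15<stdin>:14: RuntimeWarning: Mean of empty slice.
  ret = ret.dtype.type(ret / rcount)
  return _methods._mean(a, axis=axis, dtype=dtype,
  ret = um.true_divide(
```

View pics/t3.png

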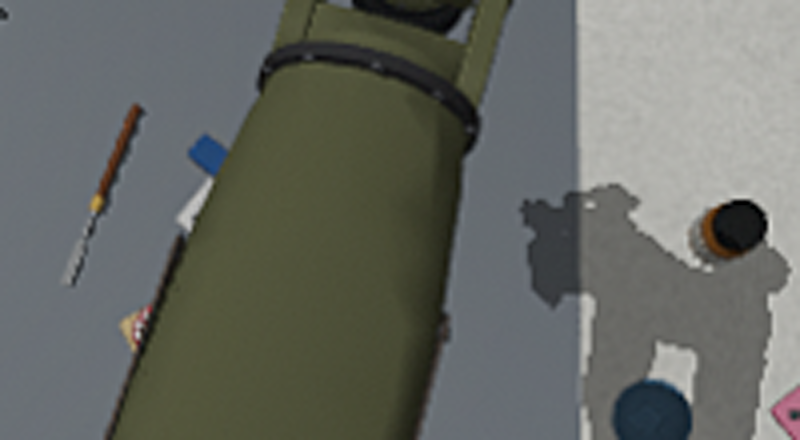

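The stop is solid: it moved under 0.1 mm with an extra ~20 N. The arm hides the stand, so I'll swing it aside for one clear look at the ball.

Run:
```python
from h import *
j=np.array(bot.read_state()["joint_positions"]); j[0]-=0.55; bot.move_joints(j)
ax=np.array([np.cos(A),np.sin(A)]); n=np.array([-ax[1],ax[0]])
for nm,(x0,x1,y0,y1) in {"top":(215,300,130,230),"scene":(190,300,160,260)}.items():
    c=cam(nm); P=cloud(c); hsv=cv2.cvtColor(c["image"],cv2.COLOR_BGR2HSV)
    m0=np.zeros((384,512),bool); m0[y0:y1,x0:x1]=1
    H,Sa=hsv[...,0],hsv[...,1]; Z=P[...,2]
    p=P[m0&(H>100)&(H<125)&(Sa>130)&(abs(Z-88)<7)]
    if len(p)>5: print(nm,len(p),cv2.minAreaRect(p[:,:2].astype(np.float32)))
    rd=m0&((H<6)|(H>174))&(Sa>170)&(Z>100)&(Z<250); v,u=np.nonzero(rd)
    if len(v)==0: continue
    b=onplane(c,[u.mean(),v.mean()],174)[0]; q=b[:2]-post
    print("ball",b,np.median(P[rd],0),"along",q@ax,"across",q@n,bot.read_state()["clock"])
    cv2.imwrite(f"pics/{nm}4.png",cv2.resize(c["image"][130:280,180:380],None,fx=4 if nm=="top" else 3,fy=4 if nm=="top" else 3,interpolation=cv2.INTER_CUBIC))
```

```text
top 229 ((488.921875, -37.09717559814453), (167.29942321777344, 28.38628387451172), 50.2966423034668)
ball [452.52895866 -82.14658853 174.        ] [451.22413901 -82.97576192 182.02877062] along 13.423661117272026 across -0.7763421398714714 14.425
scene 197 ((493.2970886230469, -35.764251708984375), (165.56793212890625, 29.467893600463867), 50.127220153808594)
ball [450.07700435 -84.78728242 174.        ] [456.30417046 -79.35040214 180.29927151] along 9.83163708282437 across -0.4887530384613754 14.475
```

View pics/top4.png

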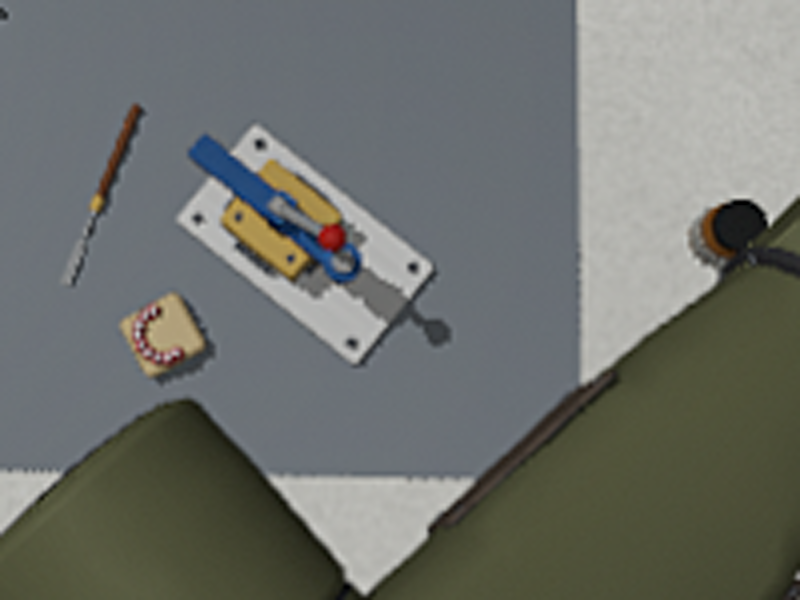

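The strap lies squarely over the flask, axis about 51° and blue end at crop (205,150). The ball is at crop (332,237): along ≈ +13, across ≈ 0, z ≈ 173, as expected. Next I'll push it down along its arc.

Run:
```python
from h import *
S=int(open("S").read()); Q=quat(A,S)
T=lambda phi,dz=0: pos(A,106+85*np.sin(phi)+30+dz,0,65-85*np.cos(phi))
bot.move_to(T(.93,55),Q)
bot.servo_line(T(.93,12),Q,speed=100)
h=bot.servo_line(T(.88,0),speed=40,until_force=40)
for phi in (.75,.6,.45,.3,.15,.04):
    h=bot.servo_line(T(phi),speed=50,until_force=50); s=bot.read_state(); print(phi,h,s["ft_force"].round(1) if hasattr(s["ft_force"],"round") else s["ft_force"],s["ee_pos"][2])
    if h: break
else:
    h=bot.servo_line(T(0,-5),speed=15,until_force=30)
s=bot.read_state(); print(h,s["clock"],s["ft_force"],s["ee_pos"],T(0))
e=s["ee_pos"]; bot.servo_line([e[0],e[1],e[2]+90],speed=120)
j=np.array(bot.read_state()["joint_positions"]); j[0]-=0.75; bot.move_joints(j)
ax=np.array([np.cos(A),np.sin(A)]); n=np.array([-ax[1],ax[0]])
for nm,(x0,x1,y0,y1) in {"top":(215,300,130,230),"scene":(190,300,160,260)}.items():
    c=cam(nm); P=cloud(c); hsv=cv2.cvtColor(c["image"],cv2.COLOR_BGR2HSV)
    m0=np.zeros((384,512),bool); m0[y0:y1,x0:x1]=1
    H,Sa=hsv[...,0],hsv[...,1]; Z=P[...,2]
    rd=m0&((H<6)|(H>174))&(Sa>170)&(Z>80)&(Z<250); v,u=np.nonzero(rd)
    if len(v):
        b=onplane(c,[u.mean(),v.mean()],108)[0]; q=b[:2]-post
        print(nm,"ball",b,np.median(P[rd],0),"along",q@ax,"across",q@n)
    cv2.imwrite(f"pics/{nm}5.png",cv2.resize(c["image"][130:280,180:380],None,fx=3,fy=3,interpolation=cv2.INTER_CUBIC))
print(bot.read_state()["clock"])
a,b=[cv2.imread(f"pics/{k}5.png") for k in("top","scene")]; cv2.imwrite("pics/both5.png",cv2.resize(np.hstack([a,b]),(800,300)))
```

```text
0.75 False [-2.5 -3.4  5.1] 194.0209596779568
0.6 False [ 0.2  0.2 -0.1] 183.75251052704374
0.45 False [ 0.2 -0.3  0.4] 172.77634216847696
0.3 False [-0.7 -0.2  0.1] 160.757772761178
0.15 False [ 0.4 -0.7  0.5] 148.34313575285017
0.04 False [ 0.3 -0.2  0.2] 139.02395565604232
True 19.6333 [-8.77219902  2.35853712 19.64193086] [ 431.61354976 -108.28283603  134.80084759] [ 431.20441936 -107.89552741  136.        ]
top ball [ 432.40606697 -107.10430275  108.        ] [ 431.64128921 -106.25645126  115.5091334 ] along -18.63430959376877 across -0.45264019621303575
scene ball [ 429.08822556 -112.23104708  108.        ] [ 435.18357625 -106.18260882  114.97694765] along -24.713985939601148 across -1.0263252948767931
21.875
```

View pics/both5.png

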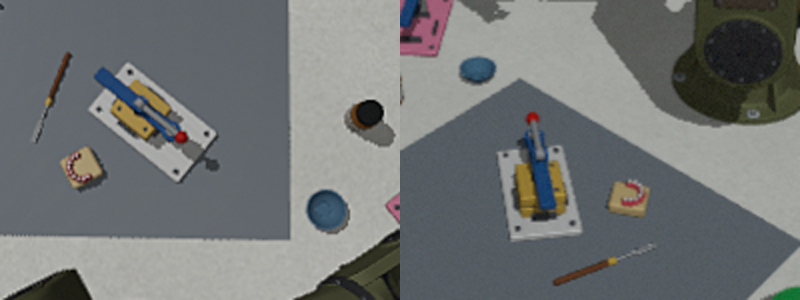

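The ball is down at the post's far side (left half, pixel (181,137)): along about -20 mm, top about 116 mm. The lever met its stop at 30 N. The strap is still over the flask, the neighbouring things haven't moved and the arm is clear.

```bash
python3 -c "
from rig import bot
print(bot.read_state()['ft_force']); print(bot.finish_job())"
```

```text
[ 0.04696276 -0.33765211  0.10632903]
the job is handed in; nothing more can be done
None
```

The strap was pushed fully over the flask to its stop, then the cam lever was pushed right down to its stop; the arm finished clear and the job was handed in at about 22 s.

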